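Level a rocking instrument stand

ROBOT

A 7-joint arm with a two-finger parallel gripper is mounted at the origin on the work surface. World frame = base frame: x ahead of the robot, y to its left, z up, the work surface at z = 0. Lengths are in m, angles in rad, forces in N, time in s.
With the tool pointing down it reaches from about 0.4 to 0.875 m from the base axis. Payload 4.4 kg.
Tool frame: the origin (TCP) lies at the very end of the fingers, on their centre line; the grasp point (between the pads) lies ctrl.grip_depth behind it (ctrl.grip_depth is the distance from the TCP to the grasp point, in m); z points along the fingers, y is the line along which they close (so a half turn about z gives the same grasp; the last joint's range is limited). The gripper opens to 85 mm and grips with 20 to 120 N. Pads are 22 mm wide; open, the fingers measure 114 mm over their backs; the gripper's body (76 mm by 85 mm) begins 54 mm behind the grasp point. The pads swing forward as they close: fully open they stand 13 mm farther back than shut.
Start: joints at [-1.383, 0.628, 0.038, 1.517, -0.027, 0.996, -0.02], TCP at [0.163, 0.629, 0.231] pointing down, gripper open.
Joint ranges: [-3.06, 3.06], [-0.37, 2.12], [-1.25, 1.32], [0.18, 2.47], [-1.1, 4.24], [0.23, 1.98], [-2.94, 2.94]. Speed limits (rad/s): [2.57, 2.57, 3.14, 3.14, 3.14, 3.14, 3.14].

INTERFACE

Orientations are given as a unit quaternion [w, x, y, z].
In Python, from cell import ctrl gives the robot as it stands.
- The arm moves only by the shell command python3 -m crank 'ROWS' [FORCE]. ROWS is JSON, a list that holds one entry, the list of rows, each a list of 7 numbers: the shift along the tool's x, y, z in mm, then the turn, a rotation vector about the tool's x, y, z in degrees, then the finger opening in mm, from 0 to 85.4. A call has exactly 5 rows; each row is the pose to reach, as a shift and turn from the pose commanded when the call began, along the tool's axes at that moment; what a row does not reach only later rows make up. A row lasts 1/10 s, in which the tool goes at most 50 mm and 8.59 degrees, less where a joint would pass 70% of its speed; a pose out of reach is approached as far as the arm can. A call with a gripper value outside its range is refused whole. The fingers move at their own pace and stop on an object; FORCE is the grip in N (left out, the last holds). Time passes only in rows, so rows that repeat a pose let the fingers close, or fill a call up. It gives the time, the measured TCP pose, the force, the opening and the grip force at its end, in the units of the state.
- ctrl.read_state(): the state, without advancing time (a new reading comes with each control period).
- ctrl.read_camera(name): name is "scene" or "top" or "wrist"; returns a dict with "image" (480x640x3 uint8, blue, green, red), "fx", "fy", "cx", "cy" (pixels), "eye" and "rotation" of the camera in the world. Camera axes: x right, y down, z forward; pixel columns grow to the right and rows downward; lengths in m; the calibration is good to about 2 mm. A picture is of the moment at which its call begins. There is no depth.
- ctrl.hand_in(): hands the job in; it is judged then, once.
Trained networks look in a picture, given as the dict that the camera call returned (one of the last four; its "shot" number tells which), for a name from the list of things; names that differ only in an ending like _2 or _b are one class to them, and where a whole thing is asked for, a point or a joint stands for the part that bears it (a point fixed in the world has none). Each returns a list of dicts, best first, with "p" (0 to 1); they miss things now and then, are a little off and sometimes report something else, mostly with a low value. They report only what shows in the picture. A call takes as long as a camera call.
- ctrl.find_in(picture, label): "location" ([column, row] in pixels, amid what is visible of it).
- ctrl.masks_of(picture, label): "region" (480x640 bool, what is visible of it) and "location" ([column, row] in pixels, amid what is visible of it).
- ctrl.mark_of(picture, label): "location" ([column, row] in pixels: a listed point, or the origin of a listed thing).
The state is a dict: "t": time; "qpos": joint angles; "joint_vel": joint speeds; "joint_torque": joint torques, N m; "eef_pos": TCP position; "eef_rot": TCP orientation; "contact_force": force on the tool from outside, world axes, zero at the start; "torque": the same for the moment, N m; "gripper_width": finger opening in m; "gripper_force": force on a finger pad.
Only numpy, scipy, OpenCV 4.12 (cv2) and the standard library are available. Lean on these libraries where they do the work, as an engineer would, in place of code of your own. Each camera call takes 0.05 s, during which the arm holds its last target. There are 200 camera calls.

TASK

The instrument stand rocks on the bench because the two levelling screws at its front corners are backed off and their feet hang clear. Turn both T-handled screws clockwise, by feel, until all five feet carry weight and the stand no longer rocks: stop soon after each foot takes load, so that neither screw is overtightened and no fixed foot is jacked off its mat. Be gentle, do not shove the stand out of place, leave everything else as it is, and let go at the end.

Things in the scene. Friction and masses are not known exactly. Their poses are not given: they have to be found in the camera images.
- stand: instrument stand, about 5.4 kg, loose on the mat: aluminium plate 260 (x) x 340 (y) x 14, its top 48 above the mat, carrying a fixed white instrument box 130 x 220 x 120 (stand x -10 to 120). Three fixed rubber feet bear about 22 N at the front, 31 N at the rear. Origin under the plate's centre at the mat's top; x to the instrument's back (roughly away from the robot), z up.
- screw_left: left (+y) front levelling screw, at stand x -95, y +135. Its black T-handle is a bar 48 long x 12 thick x 26 high on a 20 mm dia hub. Origin on the screw's axis at the plate's top; the bar lies along this body's x axis, from 24 to 50 above the origin; z up. It stays at one height as it turns: its sole, 60 dia, moves under the plate, 1.27 mm per rad, down when turned clockwise seen from above.
- screw_right: right (-y) front levelling screw, at stand x -95, y -135. Its black T-handle is a bar 48 long x 12 thick x 26 high on a 20 mm dia hub. Origin on the screw's axis at the plate's top; the bar lies along this body's x axis, from 24 to 50 above the origin; z up. It stays at one height as it turns: its sole, 60 dia, moves under the plate, 1.27 mm per rad, down when turned clockwise seen from above.
- handle_left (a point): centre of the left screw's bar, 37 above screw_left's origin: grip it here across the 12 mm. At the start each sole hangs clear of the mat by an unknown 0.6 to 3.5 mm (0.5 to 2.7 rad of turning). Turning freely takes 0.03 N m; once the sole touches it rubs on the mat and the turning moment rises with the load, about 0.008 N m per N (read at rest).
- handle_right (a point): the same point of the right screw, which works alike. Each sole has a rubber buffer of 16 N/mm, so load grows about 17 N per rad after touching. 3 to 9 N on each is right (a moment 0.03 to 0.07 N m above free turning, 0.2 to 0.5 rad past touch); with 12 N on both, the front fixed foot is nearly off. The thread holds where it is left.
- foot_front: fixed front foot, rubber cylinder 32 dia x 34 high under the middle of the plate's front edge (stand x -105, y 0); origin at the centre of its sole
- foot_rear_left: fixed rear left foot, same shape (stand x 115, y 120); origin at the centre of its sole
- foot_rear_right: fixed rear right foot, same shape (stand x 115, y -120); origin at the centre of its sole
- bench_mat: flat grey mat 440 x 620 x 6 fixed on the bench, on which the stand's feet stand; origin under its centre, its top 6 above the bench
- vial: bystander: amber glass vial with white cap, 22 dia x 36 high, standing on the plate midway between the screws; origin under it
- solvent_bottle: bystander: amber bottle 80 dia x 190 high, left of the stand; origin under it
- beaker: bystander: glass beaker 64 dia x 85 high, right of the stand; origin under it
- tip_box: bystander: clear box 85 x 120 x 50, to the right; origin under it
- wrench: bystander: wrench lying between robot and stand
- jar: bystander: white jar 60 dia x 70 high, to the left; origin under it
- screwdriver: bystander: screwdriver lying between robot and stand

How it is judged:
By the outcome, as a careful person would: the job done as asked, in the order asked, and still so for the second after the job is handed in, with the robot touching nothing.
It also fails if it takes over 61 s, if anything falls off the work surface, if the arm or the gripper's body presses on something with over 40 N, if the wrist force passes 120 N, or if a joint passes its speed limit or range.

## Working session

There is one attempt and no reset: what is moved stays moved. The work goes in short steps, Python scripts to look and compute and a shell command to move; the robot and the scene stay as the last step left them, time stands still between calls to the robot, and variables do not carry over. Pictures are saved under pics/ and viewed, at most 10 in all, crops included, and the job is handed in when it is done.

```bash
mkdir -p pics; ls
cat > h.py <<'E'
import numpy as np, cv2
from cell import ctrl
from scipy.spatial.transform import Rotation as R
def ray(p,uv):
    d=np.array([(uv[0]-p['cx'])/p['fx'],(uv[1]-p['cy'])/p['fy'],1.])
    return np.array(p['eye']),np.array(p['rotation'])@d
def atz(p,uv,z):
    e,d=ray(p,uv); return e+d*(z-e[2])/d[2]
E
python3 - <<'E'
from h import *
s=ctrl.read_state(); print({k:np.round(v,4) for k,v in s.items()}, ctrl.grip_depth)
for c in ['top','scene']:
    p=ctrl.read_camera(c); cv2.imwrite(f'pics/{c}0.png',p['image'])
    print(c,np.round(p['eye'],3))
    for n,z in [('handle_left',.091),('handle_right',.091),('screw_left',.054),('screw_right',.054),('vial',.054),('stand',.006),('wrench',0.01),('screwdriver',.01)]:
        r=ctrl.mark_of(p,n)[:2]
        for q in r: print(n,np.round(q['location'],1),round(q['p'],2),np.round(atz(p,q['location'],z),4))
E
```

```text
pics
{'t': np.float64(0.0), 'qpos': array([-1.3828,  0.6294,  0.0384,  1.5183, -0.027 ,  0.9963, -0.02  ]), 'joint_vel': array([-0.0009,  0.0015, -0.0001,  0.0003,  0.0001, -0.0004,  0.0005]), 'joint_torque': array([ 1.00000e-04, -5.63400e+01,  1.22630e+00, -1.93445e+01,
        1.10000e-02,  1.04000e-02, -0.00000e+00]), 'eef_pos': array([0.163 , 0.6286, 0.2304]), 'eef_rot': array([-1.000e-04,  1.265e-01,  9.920e-01, -9.000e-04]), 'contact_force': array([-0.0178, -0.7055,  0.4944]), 'torque': array([0.034 , 0.0197, 0.0002]), 'gripper_force': np.float64(0.0), 'gripper_width': np.float64(0.0853)} 0.0187
top [0.496 0.006 1.42 ]Traceback (most recent call last):
  File "<stdin>", line 8, in <module>
  File "h.py", line 8, in atz
    e,d=ray(p,uv); return e+d*(z-e[2])/d[2]
        ~~~^^^^^^
  File "h.py", line 6, in ray
    return np.array(p['eye']),np.array(p['rotation'])@d
                              ~~~~~~~~~~~~~~~~~~~~~~~^~
ValueError: matmul: Input operand 1 has a mismatch in its core dimension 0, with gufunc signature (n?,k),(k,m?)->(n?,m?) (size 3 is different from 4)
```

```bash
sed -i "s/np.array(p\['rotation'\])@d/R.from_quat(np.roll(p['rotation'],-1)).apply(d)/" h.py
python3 - <<'E'
from h import *
for c in ['top','scene']:
    p=ctrl.read_camera(c); cv2.imwrite(f'pics/{c}0.png',p['image'])
    print(c,np.round(p['eye'],3),np.round(p['rotation'],3),p['fx'])
    for n,z in [('handle_left',.091),('handle_right',.091),('screw_left',.054),('screw_right',.054),('vial',.054),('stand',.006),('wrench',0.01),('screwdriver',.01)]:
        r=ctrl.mark_of(p,n)[:2]
        for q in r: print(n,np.round(q['location'],1),round(q['p'],2),np.round(atz(p,q['location'],z),4))
    for n in ['screw_left','screw_right','handle_left']:
        for q in ctrl.masks_of(p,n)[:2]:
            m=q['region'].astype(np.uint8); ys,xs=np.nonzero(m)
            print(n,round(q['p'],2),len(xs),cv2.minAreaRect(np.c_[xs,ys].astype(np.float32)))
E
```

```text
top [0.496 0.006 1.42 ] [ 0.02  -0.7    0.713 -0.025] 523.850498531518
handle_left [275.1 233. ] 0.4 [0.5778 0.1286 0.091 ]
handle_right [381.1 238.4] 0.69 [ 0.5593 -0.1405  0.091 ]
screw_left [274.8 231.6] 0.69 [0.5837 0.1327 0.054 ]
screw_right [379.3 243.3] 0.49 [ 0.5483 -0.1395  0.054 ]
vial [326.6 236.2] 0.64 [ 0.5693 -0.0023  0.054 ]
vial [193.3 295.5] 0.26 [0.4216 0.3455 0.054 ]
stand [333.3 201.3] 0.55 [ 0.6664 -0.0225  0.006 ]
stand [469.6 233.6] 0.23 [ 0.5721 -0.39    0.006 ]
wrench [365.  315.8] 0.58 [ 0.357  -0.1013  0.01  ]
screwdriver [288.3 312.9] 0.84 [0.3684 0.1033 0.01  ]
screw_left 0.62 13244 ((330.8244934082031, 197.24301147460938), (130.4722442626953, 105.85183715820312), 6.6207756996154785)
handle_left 0.62 145 ((274.6153869628906, 228.92308044433594), (21.0786075592041, 8.320503234863281), 56.3099365234375)
handle_left 0.47 60 ((325.5, 236.0), (8.0, 7.0), 90.0)
scene [1.014 0.526 0.698] [-0.141  0.291  0.864 -0.386] 453.6427432296468
handle_left [368.8 268.5] 0.66 [0.5809 0.1288 0.091 ]
handle_left [287.1 157.7] 0.21 [ 0.4898 -0.2692  0.091 ]
handle_right [301.
[... 254 characters left out ...]
054 ]
vial [332.9 242.9] 0.52 [0.5651 0.0057 0.054 ]
stand [289.9 272.9] 0.81 [ 0.6604 -0.0155  0.006 ]
wrench [369.1 199.4] 0.71 [ 0.3634 -0.0991  0.01  ]
screwdriver [430.  248.7] 0.71 [0.3745 0.112  0.01  ]
screw_left 0.92 405 ((371.43524169921875, 285.7538757324219), (19.572208404541016, 55.46533203125), 3.6913859844207764)
screw_right 0.59 46 ((210.40000915527344, 257.20001220703125), (11.384199142456055, 4.427187919616699), 71.56504821777344)
screw_right 0.57 273 ((299.82989501953125, 194.24229431152344), (23.251428604125977, 15.940935134887695), 66.03751373291016)
handle_left 0.58 387 ((371.20098876953125, 286.06878662109375), (18.83455467224121, 54.2859992980957), 1.7899105548858643)
```

View pics/top0.png

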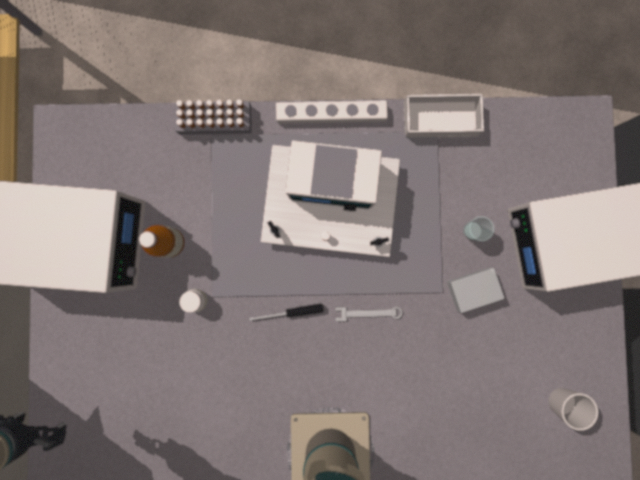

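View pics/scene0.png

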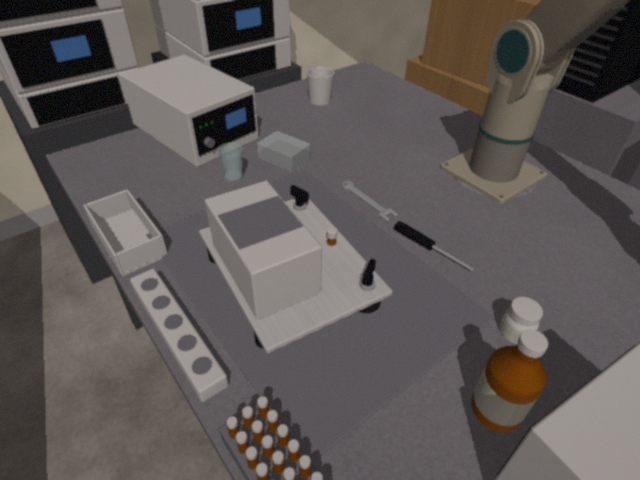

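The top view shows the stand yawed about -5°. The left T-handle is at (274,229), the right at (379,241) and the vial between them at (327,237). The scene view agrees. Next I'll go above the left screw and refine with the wrist camera.

```bash
cat >> h.py <<'E'
def rel(pos,yaw_y):
    """shift (mm) in tool axes and turn about tool z (deg) to TCP pos with tool y at world angle yaw_y deg, tool down"""
    s=ctrl.read_state(); r=R.from_quat(np.roll(s['eef_rot'],-1))
    y=np.array([np.cos(np.radians(yaw_y)),np.sin(np.radians(yaw_y)),0]); z=np.array([0,0,-1.]); x=np.cross(y,z)
    t=R.from_matrix(np.c_[x,y,z])
    return np.round(1e3*r.inv().apply(np.array(pos)-s['eef_pos']),1),np.round(np.degrees((r.inv()*t).as_rotvec()),2)
def st():
    s=ctrl.read_state(); yv=R.from_quat(np.roll(s['eef_rot'],-1)).apply([0,1,0])
    print('t',round(float(s['t']),2),'tcp',np.round(s['eef_pos'],4),'yawy',round(float(np.degrees(np.arctan2(yv[1],yv[0]))),1),'q7',round(float(s['qpos'][6]),2),'F',np.round(s['contact_force'],2),'M',np.round(s['torque'],3),'w',round(float(s['gripper_width'])*1e3,1),'g',round(float(s['gripper_force']),1))
E
python3 -c "
from h import *
print(rel([.56,.125,.24],124))"
```

```text
(array([-510.7, -388.4,   -8.7]), array([  0.  ,  -0.  , -48.54]))
```

```bash
python3 -m crank '[[[-38,-29,-6,0,0,-6,60],[-76,-58,-12,0,0,-12,60],[-114,-87,-18,0,0,-18,60],[-152,-116,-24,0,0,-24,60],[-190,-144,-30,0,0,-30,60]]]' 25; python3 -c "
from h import *
st();print(rel([.56,.125,.24],124))"
```

```text
t: 1.8
eef_pos: [0.312, 0.4404, 0.2617]
eef_rot: [0.0, -0.137, 0.991, 0.0]
contact_force: [1.0, 0.5, -0.3]
gripper_width: 0.0599
gripper_force: 0.0
t 1.8 tcp [0.312  0.4404 0.2617] yawy 105.7 q7 0.78 F [ 1.02  0.49 -0.32] M [ 0.022 -0.041  0.033] w 59.9 g 0.0
(array([-153.3, -370.8,   21.8]), array([ -0.  ,   0.03, -18.29]))
```

```bash
python3 -m crank '[[[-17,-42,2,0,0,-4,60],[-34,-84,4,0,0,-8,60],[-51,-126,7,0,0,-12,60],[-68,-166,9,0,0,-15,60],[-85,-206,12,0,0,-18.3,60]]]';python3 -c "
from h import *
st();print(rel([.56,.125,.24],124))"
```

```text
t: 2.3
eef_pos: [0.4489, 0.2647, 0.2496]
eef_rot: [0.0, -0.291, 0.957, 0.0]
contact_force: [1.1, 1.2, 0.3]
gripper_width: 0.0601
gripper_force: 0.0
t 2.3 tcp [0.4489 0.2647 0.2496] yawy 123.9 q7 1.49 F [1.09 1.23 0.26] M [ 0.004 -0.026 -0.014] w 60.1 g 0.0
(array([ -14.4, -177.9,    9.6]), array([-0.  ,  0.05, -0.12]))
```

```bash
python3 -m crank '[[[-3,-42,2,0,0,0,60],[-6,-84,4,0,0,0,60],[-9,-126,6,0,0,0,60],[-14,-178,9.6,0,0,0,60],[-14.4,-178,9.6,0,0,0,60]]]';python3 - <<'E'
from h import *
st()
p=ctrl.read_camera('wrist'); cv2.imwrite('pics/w1.png',p['image']); print(p['eye'])
for n,z in [('handle_left',.091),('screw_left',.054),('vial',.054)]:
    for q in ctrl.mark_of(p,n)[:2]: print(n,np.round(q['location'],1),round(q['p'],2),np.round(atz(p,q['location'],z),4))
for q in ctrl.masks_of(p,'screw_left')[:2]:
    ys,xs=np.nonzero(q['region']); print(round(q['p'],2),len(xs),cv2.minAreaRect(np.c_[xs,ys].astype(np.float32)))
E
```

```text
t: 2.8
eef_pos: [0.5627, 0.1179, 0.2392]
eef_rot: [0.001, -0.285, 0.959, -0.003]
contact_force: [1.1, -1.4, -0.9]
gripper_width: 0.0602
gripper_force: 0.0
t 2.8 tcp [0.5627 0.1179 0.2392] yawy 123.1 q7 1.82 F [ 1.09 -1.41 -0.85] M [-0.001  0.062 -0.072] w 60.2 g 0.0
[0.49225717 0.07322134 0.38096175]
handle_left [316.2 247.7] 0.74 [0.5847 0.1339 0.091 ]
handle_left [38.9 31.6] 0.71 [ 0.5534 -0.1346  0.091 ]
screw_left [317.8 234.9] 0.65 [0.584  0.1354 0.054 ]
screw_left [75.7 44.2] 0.38 [ 0.5533 -0.1317  0.054 ]
vial [207.9 146.2] 0.59 [0.567  0.0017 0.054 ]
0.79 844 ((315.0, 250.0), (56.0, 20.0), 90.0)
```

View pics/w1.png

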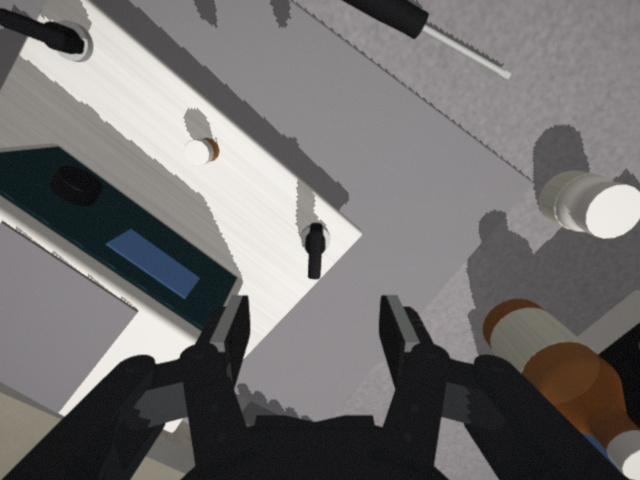

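The left bar runs vertically in the wrist image, at (316,250), so it lies along tool x. The second T-handle is at upper left. I'll centre over the left bar and lower part way.

```bash
python3 -c "
from h import *
st();print(rel([.5845,.1343,.14],123.5))"
```

```text
t 3.05 tcp [0.5578 0.1279 0.2398] yawy 123.9 q7 1.82 F [ 0.71 -1.01  0.82] M [0.013 0.022 0.066] w 60.0 g 0.0
(array([-25.7,  -9.7,  99.8]), array([0.06, 0.  , 0.39]))
```

```bash
python3 -m crank '[[[-13,-5,25,0,0,0,60],[-26,-10,60,0,0,0,60],[-26,-10,85,0,0,0,60],[-26,-10,100,0,0,0,60],[-26,-10,100,0,0,0,60]]]';python3 - <<'E'
from h import *
p=ctrl.read_camera('wrist'); cv2.imwrite('pics/w2.png',p['image']); st()
for n,z in [('handle_left',.091),('screw_left',.054)]:
    for q in ctrl.mark_of(p,n)[:1]: print(n,np.round(q['location'],1),round(q['p'],2),np.round(atz(p,q['location'],z),4))
for q in ctrl.masks_of(p,'screw_left')[:1]:
    ys,xs=np.nonzero(q['region']); print(round(q['p'],2),len(xs),cv2.minAreaRect(np.c_[xs,ys].astype(np.float32)))
E
```

```text
t: 3.55
eef_pos: [0.5834, 0.1338, 0.1376]
eef_rot: [-0.002, -0.292, 0.956, 0.0]
contact_force: [-0.0, 0.7, -0.3]
gripper_width: 0.06
gripper_force: 0.0
t 3.6 tcp [0.5846 0.1338 0.1392] yawy 123.9 q7 1.8 F [ 0.07  0.41 -0.56] M [ 0.048 -0.038  0.061] w 60.2 g 0.0
handle_left [309.6 271.4] 0.92 [0.5878 0.1338 0.091 ]
screw_left [315.  251.2] 0.77 [0.5869 0.1374 0.054 ]
0.63 1974 ((311.5, 271.5), (85.0, 31.0), 90.0)
```

View pics/w2.png

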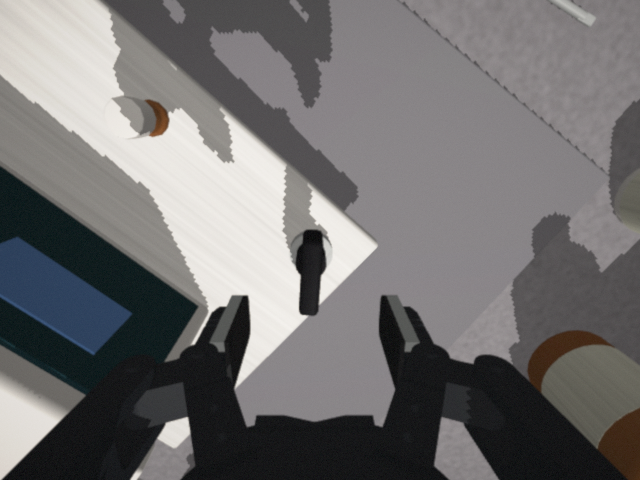

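```bash
python3 -c "
from h import *
st();print(rel([.5865,.1347,.080],121))"
```

```text
t 3.75 tcp [0.5864 0.1334 0.1411] yawy 123.8 q7 1.8 F [-0.14  0.1   0.23] M [-0.021  0.029 -0.056] w 59.7 g 0.0
(array([-0.7,  1.1, 61.1]), array([-0.03,  0.13,  2.82]))
```

```bash
python3 -m crank '[[[-2,0,15,0,0,3,50],[-2,0,35,0,0,3,50],[-2,0,50,0,0,3,50],[-2,0,59,0,0,3,45],[-2,0,60,0,0,3,40]]]'; python3 -m crank '[[[0,0,0,0,0,0,30],[0,0,0,0,0,0,25],[0,0,0,0,0,0,20],[0,0,0,0,0,0,16],[0,0,0,0,0,0,16]]]' 20; python3 -m crank '[[[0,0,0,0,0,0,10],[0,0,0,0,0,0,5],[0,0,0,0,0,0,5],[0,0,0,0,0,0,5],[0,0,0,0,0,0,5]]]' 20
python3 - <<'E'
from h import *
st()
p=ctrl.read_camera('wrist'); cv2.imwrite('pics/w3.png',p['image']); st()
p=ctrl.read_camera('scene'); st()
E
```

```text
t: 4.25
eef_pos: [0.5869, 0.1334, 0.0789]
eef_rot: [-0.001, -0.265, 0.964, 0.0]
contact_force: [0.0, 0.3, -0.1]
gripper_width: 0.0401
gripper_force: 0.0
t: 4.75
eef_pos: [0.5879, 0.1336, 0.0803]
eef_rot: [0.001, -0.265, 0.964, 0.0]
contact_force: [0.3, 0.2, 2.4]
gripper_width: 0.0161
gripper_force: 1.5
t: 5.25
eef_pos: [0.5878, 0.1339, 0.0804]
eef_rot: [0.0, -0.265, 0.964, 0.0]
contact_force: [-1.3, 0.8, 6.0]
gripper_width: 0.0118
gripper_force: 23.6
t 5.25 tcp [0.5878 0.1339 0.0804] yawy 120.8 q7 1.75 F [-1.29  0.78  5.98] M [ 0.037  0.187 -0.003] w 11.8 g 23.6
t 5.3 tcp [0.5878 0.1339 0.0804] yawy 120.8 q7 1.75 F [-0.96  0.74  4.61] M [ 0.074  0.18  -0.076] w 11.7 g 23.6
t 5.35 tcp [0.5878 0.1339 0.0804] yawy 120.8 q7 1.75 F [-1.49 -0.64  5.26] M [ 0.094  0.213 -0.039] w 11.4 g 23.6
```

View pics/w3.png

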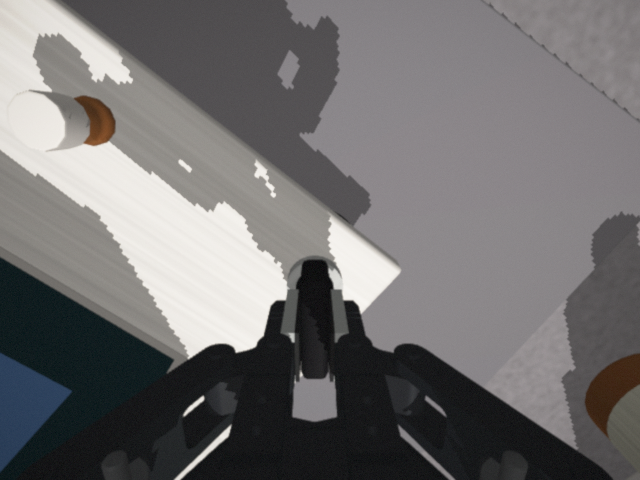

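Gripped with an 11.8 mm opening and the bar centred between the pads at (315,320). There's about 5 N of downward push, so I'll relieve that and start turning.

```bash
cat >> h.py <<'E'
def avg(n=6):
    F=[];M=[];J=[]
    for i in range(n):
        ctrl.read_camera('wrist'); s=ctrl.read_state(); F.append(s['contact_force']);M.append(s['torque']);J.append(s['joint_torque'])
    J=np.array(J); M=np.array(M)
    print('avgF',np.round(np.mean(F,0),2),'M',np.round(np.mean(M,0),3),'sd',np.round(M.std(0)[2],3),'J7',np.round(J[:,6].mean(),4),'sd',np.round(J[:,6].std(),4)); st()
E
python3 -m crank '[[[0,0,-0.5,0,0,0,5],[0,0,-1,0,0,0,5],[0,0,-1,0,0,0,5],[0,0,-1,0,0,0,5],[0,0,-1,0,0,0,5]]]' >/dev/null; python3 -c "
from h import *
avg(4)"; python3 -m crank '[[[0,0,0,0,0,4,5],[0,0,0,0,0,8,5],[0,0,0,0,0,12,5],[0,0,0,0,0,12,5],[0,0,0,0,0,12,5]]]' >/dev/null; python3 -c "
from h import *
avg(4)"
```

```text
avgF [ 2.43  2.21 -4.47] M [ 0.513 -0.59  -0.001] sd 0.043 J7 0.027 sd 0.0003
t 6.05 tcp [0.5877 0.1338 0.0805] yawy 120.8 q7 1.75 F [ 2.4   1.53 -4.59] M [ 0.541 -0.679 -0.044] w 11.6 g 21.9
avgF [ 4.37  2.85 -7.58] M [ 0.664 -0.94   0.033] sd 0.023 J7 0.0011 sd 0.0102
t 6.75 tcp [0.5877 0.1338 0.0805] yawy 108.8 q7 1.6 F [ 3.74  2.83 -8.11] M [ 0.669 -0.996  0.011] w 11.4 g 21.4
```

```bash
python3 -m crank '[[[0,0,0.7,0,0,4,5],[0,0,0.7,0,0,8,5],[0,0,0.7,0,0,12,5],[0,0,0.7,0,0,16,5],[0,0,0.7,0,0,16,5]]]' >/dev/null; python3 -c "
from h import *
avg(5)"
```

```text
avgF [ 2.63  2.69 -0.72] M [ 0.528 -0.618 -0.016] sd 0.016 J7 -0.0164 sd 0.0328
t 7.5 tcp [0.5878 0.1336 0.0805] yawy 92.8 q7 1.4 F [3.47 2.46 0.91] M [ 0.535 -0.568 -0.011] w 11.6 g 23.1
```

```bash
python3 -m crank '[[[-0.4,0.4,0,0,0,6,5],[-0.4,0.4,0,0,0,12,5],[-0.4,0.4,0,0,0,16,5],[-0.4,0.4,0,0,0,16,5],[-0.4,0.4,0,0,0,16,5]]]' >/dev/null; python3 -c "
from h import *
avg(5)"
```

```text
avgF [0.42 0.87 5.24] M [ 0.168 -0.175  0.021] sd 0.025 J7 -0.0106 sd 0.014
t 8.25 tcp [0.5878 0.1335 0.0804] yawy 76.8 q7 1.21 F [0.93 0.95 5.83] M [ 0.163 -0.132  0.037] w 11.1 g 24.1
```

```bash
python3 -m crank '[[[0,0.1,-0.5,0,0,5,5],[0,0.1,-0.5,0,0,10,5],[0,0.1,-0.5,0,0,14,5],[0,0.1,-0.5,0,0,14,5],[0,0.1,-0.5,0,0,14,5]]]' >/dev/null; python3 -c "
from h import *
avg(5)"; python3 -m crank '[[[0,0,0,0,0,5,5],[0,0,0,0,0,10,5],[0,0,0,0,0,14,5],[0,0,0,0,0,14,5],[0,0,0,0,0,14,5]]]' >/dev/null; python3 -c "
from h import *
avg(5)"
```

```text
avgF [ 1.04 -0.43  2.53] M [-0.107 -0.32   0.028] sd 0.019 J7 -0.0133 sd 0.0138
t 9.0 tcp [0.5877 0.1335 0.0804] yawy 62.8 q7 1.03 F [ 0.77 -1.16  1.87] M [-0.2   -0.327  0.061] w 11.6 g 23.4
avgF [ 0.36 -2.21  2.84] M [-0.473 -0.129 -0.024] sd 0.024 J7 0.0389 sd 0.015
t 9.75 tcp [0.5877 0.1335 0.0805] yawy 48.8 q7 0.86 F [ 0.06 -2.64  3.46] M [-0.545 -0.147  0.005] w 11.5 g 23.6
```

```bash
python3 -m crank '[[[-0.3,-0.3,-0.2,0,0,5,5],[-0.3,-0.3,-0.2,0,0,10,5],[-0.3,-0.3,-0.2,0,0,14,5],[-0.3,-0.3,-0.2,0,0,14,5],[-0.3,-0.3,-0.2,0,0,14,5]]]' >/dev/null; python3 -c "
from h import *
avg(5)"; python3 -m crank '[[[0,0,0,0,0,5,5],[0,0,0,0,0,10,5],[0,0,0,0,0,14,5],[0,0,0,0,0,14,5],[0,0,0,0,0,14,5]]]' >/dev/null; python3 -c "
from h import *
avg(5)"
```

```text
avgF [ 0.51 -2.26  1.08] M [-0.547 -0.09  -0.013] sd 0.025 J7 0.0079 sd 0.0132
t 10.5 tcp [0.5876 0.1334 0.0805] yawy 34.8 q7 0.69 F [ 0.25 -3.06  0.82] M [-0.597 -0.099  0.032] w 11.9 g 23.1
avgF [-0.77 -3.15  0.16] M [-0.694  0.091  0.064] sd 0.026 J7 -0.0479 sd 0.0123
t 11.25 tcp [0.5876 0.1334 0.0805] yawy 20.8 q7 0.51 F [-1.52 -3.26 -0.09] M [-0.752  0.099  0.095] w 11.6 g 23.3
```

```bash
python3 -m crank '[[[-0.4,-0.3,0,0,0,3,5],[-0.4,-0.3,0,0,0,5,5],[-0.4,-0.3,0,0,0,5,5],[-0.4,-0.3,0,0,0,5,5],[-0.4,-0.3,0,0,0,5,5]]]' >/dev/null; python3 -c "
from h import *
avg(8)"; python3 -m crank '[[[0,0,0,0,0,3,5],[0,0,0,0,0,6,5],[0,0,0,0,0,6,5],[0,0,0,0,0,6,5],[0,0,0,0,0,6,5]]]' >/dev/null; python3 -c "
from h import *
avg(8)"
```

```text
avgF [-0.76 -1.76 -1.2 ] M [-0.411  0.185  0.149] sd 0.029 J7 -0.1365 sd 0.0071
t 12.15 tcp [0.5875 0.1333 0.0805] yawy 15.8 q7 0.45 F [-0.92 -1.05 -1.69] M [-0.372  0.193  0.175] w 11.0 g 22.9
avgF [-1.8  -0.34 -2.25] M [-0.221  0.374  0.138] sd 0.035 J7 -0.1282 sd 0.0079
t 13.05 tcp [0.5875 0.1332 0.0806] yawy 9.8 q7 0.37 F [-1.58 -0.12 -2.34] M [-0.153  0.417  0.168] w 11.9 g 22.8
```

```bash
python3 -m crank '[[[-0.2,0,0.2,0,0,0,5],[-0.2,0,0.2,0,0,0,5],[-0.2,0,0.2,0,0,0,5],[-0.2,0,0.2,0,0,0,5],[-0.2,0,0.2,0,0,0,5]]]' >/dev/null
python3 - <<'E'
from h import *
avg(8)
p=ctrl.read_camera('scene'); cv2.imwrite('pics/s2.png',cv2.resize(p['image'][130:330,180:440],(780,600)))
for n in ['vial','screw_right','stand']:
    for q in ctrl.mark_of(p,n)[:1]: print(n,np.round(q['location'],1),round(q['p'],2))
E
```

```text
avgF [-4.04  1.42  1.33] M [0.208 0.908 0.134] sd 0.026 J7 -0.1328 sd 0.0003
t 13.95 tcp [0.5875 0.1332 0.0805] yawy 9.8 q7 0.37 F [-4.66  2.45  1.6 ] M [0.297 0.964 0.106] w 11.8 g 23.6
vial [332.3 244.4] 0.57
screw_right [298.9 207.6] 0.8
stand [288.  273.3] 0.78
```

View pics/s2.png

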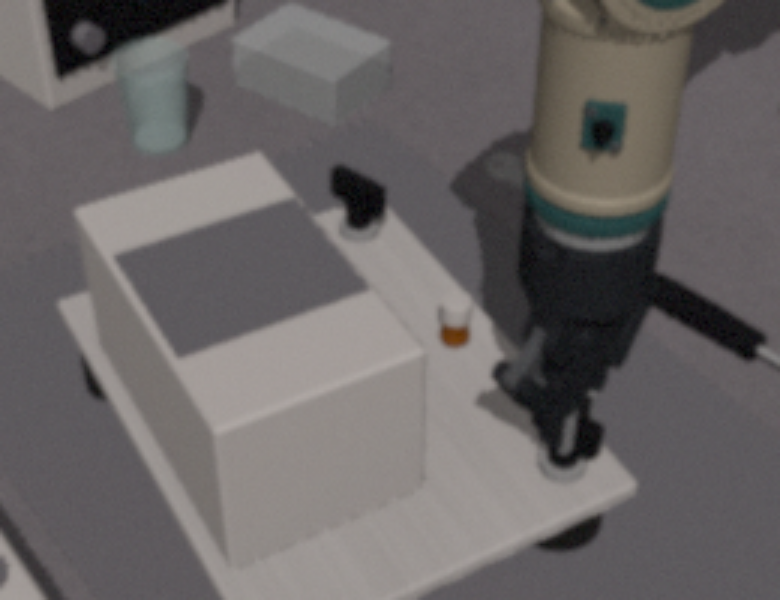

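The scene is undisturbed: the gripper is on the left handle at crop (570,440), the vial stands at (455,320) and the right handle is at (358,200). The moment of 0.13 looks high for the angle turned. I'll back off a little, then approach again slowly for a clean reading.

```bash
python3 -m crank '[[[0.2,-0.3,0,0,0,-4,5],[0.2,-0.3,0,0,0,-8,5],[0.2,-0.3,0,0,0,-11,5],[0.2,-0.3,0,0,0,-13,5],[0.2,-0.3,0,0,0,-14,5]]]' >/dev/null; python3 -c "
from h import *
avg(3)";python3 -m crank '[[[0,0,0,0,0,1,5],[0,0,0,0,0,2,5],[0,0,0,0,0,3,5],[0,0,0,0,0,4,5],[0,0,0,0,0,4.5,5]]]' >/dev/null; python3 -m crank '[[[0,0,0,0,0,0.3,5],[0,0,0,0,0,0.5,5],[0,0,0,0,0,0.5,5],[0,0,0,0,0,0.5,5],[0,0,0,0,0,0.5,5]]]' >/dev/null; python3 -c "
from h import *
avg(8)"
```

```text
avgF [-2.95  2.68  0.96] M [ 0.443  0.823 -0.07 ] sd 0.006 J7 0.1437 sd 0.0281
t 14.8 tcp [0.5876 0.1332 0.0805] yawy 23.7 q7 0.55 F [-2.61  2.08  0.81] M [ 0.473  0.761 -0.075] w 11.7 g 23.6
avgF [-2.77  3.71  1.41] M [0.771 0.605 0.141] sd 0.045 J7 -0.1611 sd 0.0003
t 16.2 tcp [0.5876 0.1332 0.0805] yawy 18.8 q7 0.49 F [-1.92  3.5   0.99] M [0.795 0.579 0.143] w 11.3 g 23.5
```

```bash
python3 -m crank '[[[0.1,0.1,0,0,0,-8,5],[0.2,0.2,0,0,0,-16,5],[0.3,0.4,0,0,0,-24,5],[0.4,0.5,0,0,0,-32,5],[0.5,0.6,0,0,0,-38,5]]]' >/dev/null; python3 -m crank '[[[0,0,0,0,0,1.5,5],[0,0,0,0,0,3,5],[0,0,0,0,0,4.5,5],[0,0,0,0,0,5.5,5],[0,0,0,0,0,6,5]]]' >/dev/null
cat > c.py <<'E'
from h import *
avg(6)
E
python3 -m crank '[[[0,0,0,0,0,0,5],[0,0,0,0,0,0,5],[0,0,0,0,0,0,5],[0,0,0,0,0,0,5],[0,0,0,0,0,0,5]]]' >/dev/null;python3 c.py
python3 -m crank '[[[0,0,0,0,0,3,5],[0,0,0,0,0,6,5],[0,0,0,0,0,8,5],[0,0,0,0,0,9.5,5],[0,0,0,0,0,10,5]]]' >/dev/null;python3 -m crank '[[[0,0,0,0,0,0,5],[0,0,0,0,0,0,5],[0,0,0,0,0,0,5],[0,0,0,0,0,0,5],[0,0,0,0,0,0,5]]]' >/dev/null;python3 c.py
```

```text
avgF [-4.08  1.08  2.  ] M [ 0.121  0.818 -0.005] sd 0.026 J7 -0.0052 sd 0.0003
t 18.0 tcp [0.5878 0.1334 0.0805] yawy 50.7 q7 0.89 F [-4.57  0.19  2.25] M [ 0.07   0.786 -0.032] w 11.3 g 23.6
avgF [-4.94 -1.5   3.03] M [-0.331  1.069  0.082] sd 0.016 J7 -0.0747 sd 0.0003
t 19.3 tcp [0.5878 0.1334 0.0805] yawy 40.8 q7 0.76 F [-5.7  -1.46  2.16] M [-0.325  1.085  0.095] w 11.6 g 23.8
```

```bash
python3 -m crank '[[[0.2,-0.6,-0.3,0,0,0,5],[0.2,-0.6,-0.3,0,0,0.5,5],[0.2,-0.6,-0.3,0,0,1,5],[0.2,-0.6,-0.3,0,0,1.5,5],[0.2,-0.6,-0.3,0,0,2,5]]]' >/dev/null; python3 -m crank '[[[0,0,0,0,0,0,5],[0,0,0,0,0,0,5],[0,0,0,0,0,0,5],[0,0,0,0,0,0,5],[0,0,0,0,0,0,5]]]' >/dev/null;python3 c.py
```

```text
avgF [  2.14  -1.29 -11.32] M [-0.307 -0.49   0.034] sd 0.04 J7 -0.0499 sd 0.0002
t 20.6 tcp [0.5876 0.1333 0.0806] yawy 38.8 q7 0.74 F [  2.39  -1.19 -12.7 ] M [-0.282 -0.584  0.067] w 11.3 g 20.9
```

```bash
python3 -m crank '[[[-0.2,0.1,0.2,0,0,0,5],[-0.2,0.1,0.24,0,0,0.5,5],[-0.2,0.1,0.24,0,0,1,5],[-0.2,0.1,0.24,0,0,1.5,5],[-0.2,0.1,0.24,0,0,2,5]]]' >/dev/null; python3 -m crank '[[[0,0,0,0,0,0,5],[0,0,0,0,0,0,5],[0,0,0,0,0,0,5],[0,0,0,0,0,0,5],[0,0,0,0,0,0,5]]]' >/dev/null;python3 c.py
```

```text
avgF [  2.58  -1.23 -10.19] M [-0.304 -0.623  0.051] sd 0.027 J7 -0.0489 sd 0.0001
t 21.9 tcp [0.5876 0.1333 0.0806] yawy 36.8 q7 0.71 F [  2.11  -1.21 -10.28] M [-0.303 -0.712  0.046] w 11.3 g 21.2
```

```bash
python3 -m crank '[[[-0.2,0.1,0.4,0,0,0,5],[-0.2,0.1,0.4,0,0,0.5,5],[-0.2,0.1,0.4,0,0,1,5],[-0.2,0.1,0.4,0,0,1.5,5],[-0.2,0.1,0.4,0,0,2,5]]]' >/dev/null; python3 -m crank '[[[0,0,0,0,0,0,5],[0,0,0,0,0,0,5],[0,0,0,0,0,0,5],[0,0,0,0,0,0,5],[0,0,0,0,0,0,5]]]' >/dev/null;python3 c.py
```

```text
avgF [-2.23 -0.84  4.44] M [-0.293  0.439  0.051] sd 0.023 J7 -0.0703 sd 0.0
t 23.2 tcp [0.5876 0.1333 0.0804] yawy 34.8 q7 0.69 F [-2.93 -1.12  5.81] M [-0.268  0.486  0.019] w 11.5 g 24.2
```

```bash
python3 -m crank '[[[0,0,0,0,0,3,5],[0,0,0,0,0,5,5],[0,0,0,0,0,7,5],[0,0,0,0,0,8,5],[0,0,0,0,0,8.5,5]]]' >/dev/null; python3 -m crank '[[[0,0,0,0,0,0,5],[0,0,0,0,0,0,5],[0,0,0,0,0,0,5],[0,0,0,0,0,0,5],[0,0,0,0,0,0,5]]]' >/dev/null;python3 c.py
```

```text
avgF [-2.47 -1.36  5.92] M [-0.299  0.521  0.103] sd 0.016 J7 -0.1183 sd 0.0
t 24.5 tcp [0.5876 0.1333 0.0805] yawy 26.3 q7 0.58 F [-2.1  -1.89  5.54] M [-0.302  0.536  0.097] w 11.7 g 24.3
```

```bash
python3 -m crank '[[[0,0,0,0,0,-3,5],[0,0,0,0,0,-6,5],[0,0,0,0,0,-8,5],[0,0,0,0,0,-8.5,5],[0,0,0,0,0,-8,5]]]' >/dev/null; python3 c.py;python3 -m crank '[[[0,0,0,0,0,0,8],[0,0,0,0,0,0,13],[0,0,0,0,0,0,20],[0,0,0,0,0,0,30],[0,0,0,0,0,0,40]]]'; python3 -m crank '[[[0,0,0,0,0,0,45],[0,0,-10,0,0,0,50],[0,0,-35,0,0,0,60],[0,0,-70,0,0,0,60],[0,0,-100,0,0,0,60]]]' >/dev/null
python3 - <<'E'
from h import *
st()
p=ctrl.read_camera('top')
for n,z in [('handle_left',.091),('handle_right',.091),('screw_right',.054)]:
    for q in ctrl.mark_of(p,n)[:1]: print(n,np.round(q['location'],1),round(q['p'],2),np.round(atz(p,q['location'],z),4))
for zz in (170,350,10): print(rel([.558,-.137,.18],zz))
E
```

```text
avgF [-2.13 -0.88  5.44] M [-0.242  0.477  0.046] sd 0.011 J7 -0.041 sd 0.0169
t 25.3 tcp [0.5877 0.1333 0.0805] yawy 34.2 q7 0.68 F [-1.74 -0.79  5.53] M [-0.243  0.505  0.031] w 11.4 g 24.3
t: 25.8
eef_pos: [0.5876, 0.1334, 0.0798]
eef_rot: [-0.0, 0.467, 0.884, -0.0]
contact_force: [-0.1, -0.1, 0.2]
gripper_width: 0.0398
gripper_force: 0.0
t 26.3 tcp [0.5879 0.1331 0.1821] yawy 34.2 q7 0.63 F [ 0.6   0.48 -0.68] M [ 0.003 -0.033 -0.023] w 60.1 g 0.0
screw_right [323.6 236.5] 0.72 [0.5687 0.0056 0.054 ]
(array([-206.6, -177.1,    1. ]), array([ 3.0000e-02,  1.3000e-01, -1.3574e+02]))
(array([-206.6, -177.1,    1. ]), array([ 1.000e-01, -2.000e-02,  4.426e+01]))
(array([-206.6, -177.1,    1. ]), array([ 1.000e-01, -1.000e-02,  2.426e+01]))
```

Run:
```python
from h import *
p=ctrl.read_camera('wrist'); cv2.imwrite('pics/w4.png',p['image'])
st()
for n,z in [('handle_left',.091),('screw_left',.054),('handle_right',.091)]:
    for q in ctrl.mark_of(p,n)[:1]: print(n,np.round(q['location'],1),round(q['p'],2),np.round(atz(p,q['location'],z),4))
```

```text
t 26.55 tcp [0.5872 0.1334 0.1801] yawy 34.3 q7 0.63 F [-0.58  0.84 -0.6 ] M [0.023 0.093 0.025] w 59.9 g 0.0
handle_left [315.  240.6] 0.96 [0.5884 0.1357 0.091 ]
screw_left [315.3 227.6] 0.82 [0.5897 0.1345 0.054 ]
```

View pics/w4.png

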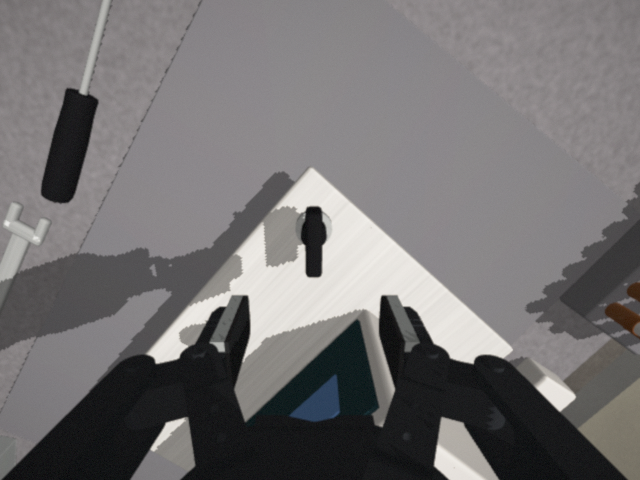

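The left bar at (315,240) is exactly aligned with the tool at yaw 34°, so it didn't slip in the grip. I'm moving on to the right screw.

```bash
python3 -m crank '[[[-30,-26,-5,0,0,6,60],[-65,-56,-5,0,0,12,60],[-100,-86,-5,0,0,18,60],[-135,-116,-5,0,0,24,60],[-165,-142,-5,0,0,24,60]]]' >/dev/null; python3 -m crank '[[[-20,-18,5,0,0,0,60],[-38,-33,5,0,0,0,60],[-40,-35,5,0,0,0,60],[-40,-35,5,0,0,0,60],[-40,-35,5,0,0,0,60]]]' >/dev/null;python3 - <<'E'
from h import *
p=ctrl.read_camera('wrist'); cv2.imwrite('pics/w5.png',p['image']); st()
for n,z in [('handle_right',.091),('screw_right',.054)]:
    for q in ctrl.mark_of(p,n)[:1]: print(n,np.round(q['location'],1),round(q['p'],2),np.round(atz(p,q['location'],z),4))
st()
E
```

```text
t 27.75 tcp [ 0.5367 -0.1269  0.1798] yawy 10.4 q7 0.75 F [0.67 0.3  0.69] M [ 0.064  0.05  -0.048] w 60.1 g 0.0
handle_right [331.7 254.7] 0.91 [ 0.5512 -0.1328  0.091 ]
screw_right [331.9 237.3] 0.95 [ 0.553  -0.1318  0.054 ]
t 27.85 tcp [ 0.5365 -0.1272  0.18  ] yawy 10.4 q7 0.75 F [0.37 0.23 0.43] M [ 0.004  0.008 -0.012] w 60.1 g 0.0
```

View pics/w5.png

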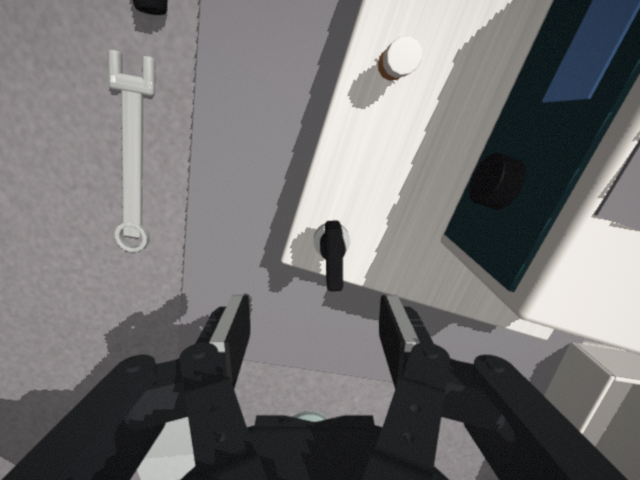

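The right bar at (333,255) is nearly parallel to tool x and about 12 mm off-centre along tool y. I'll centre, descend and grip.

```bash
python3 -m crank '[[[-5,7,10,0,0,-1,50],[-8.6,12,30,0,0,-1,50],[-8.6,12,60,0,0,-1,50],[-8.6,12,90,0,0,-1,50],[-8.6,12,100,0,0,-1,40]]]'; python3 -c "
from h import *
ctrl.read_camera('wrist');st();ctrl.read_camera('wrist');st();print(rel([.55,-.1333,.08],9.4))"
```

```text
t: 28.35
eef_pos: [0.5478, -0.1341, 0.0769]
eef_rot: [-0.002, 0.634, 0.773, -0.001]
contact_force: [-1.1, -0.0, -0.1]
gripper_width: 0.0403
gripper_force: 0.0
t 28.4 tcp [ 0.5477 -0.1342  0.0768] yawy 11.3 q7 0.85 F [0.05 0.73 0.14] M [-0.009 -0.013  0.004] w 39.8 g 0.0
t 28.45 tcp [ 0.5484 -0.1346  0.0785] yawy 11.3 q7 0.85 F [-0.18 -0.29 -0.17] M [ 0.059 -0.046  0.017] w 39.9 g 0.0
(array([ 1. ,  1.8, -1.6]), array([-0.17, -0.07,  1.88]))
```

```bash
python3 -m crank '[[[0.5,1,-1,0,0,0,30],[0.5,1,-1,0,0,0,25],[0.5,1,-1,0,0,0,20],[0.5,1,-1,0,0,0,16],[0.5,1,-1,0,0,0,14]]]' 20; python3 -m crank '[[[0,0,0,0,0,0,10],[0,0,0,0,0,0,5],[0,0,0,0,0,0,5],[0,0,0,0,0,0,5],[0,0,0,0,0,0,5]]]' 20; python3 c.py
```

```text
t: 28.95
eef_pos: [0.5512, -0.1343, 0.0819]
eef_rot: [0.001, 0.634, 0.773, 0.001]
contact_force: [1.8, 0.3, 1.7]
gripper_width: 0.0144
gripper_force: 0.8
t: 29.45
eef_pos: [0.5521, -0.1341, 0.082]
eef_rot: [0.002, 0.634, 0.773, 0.001]
contact_force: [4.9, 1.7, 5.8]
gripper_width: 0.0112
gripper_force: 24.1
avgF [4.75 1.66 5.44] M [ 0.293 -0.919  0.003] sd 0.015 J7 -0.0143 sd 0.0
t 29.75 tcp [ 0.5521 -0.1341  0.082 ] yawy 11.3 q7 0.84 F [4.6  1.14 4.63] M [ 0.258 -0.92  -0.   ] w 11.2 g 24.1
```

```bash
python3 -m crank '[[[0,0.5,-0.1,0,0,5,5],[0,0.5,-0.1,0,0,10,5],[0,0.5,-0.1,0,0,15,5],[0,0.5,-0.1,0,0,19,5],[0,0.5,-0.1,0,0,20,5]]]' >/dev/null; python3 c.py; python3 -m crank '[[[0,0,0,0,0,4,5],[0,0,0,0,0,8,5],[0,0,0,0,0,11,5],[0,0,0,0,0,13,5],[0,0,0,0,0,14,5]]]' >/dev/null; python3 c.py
```

```text
avgF [4.3  1.23 5.7 ] M [ 0.299 -0.767 -0.029] sd 0.036 J7 -0.002 sd 0.0373
t 30.55 tcp [ 0.5521 -0.1341  0.082 ] yawy -8.7 q7 0.59 F [3.57 1.7  5.14] M [ 0.329 -0.74  -0.031] w 11.7 g 24.1
avgF [4.23 1.72 5.8 ] M [ 0.291 -0.798 -0.037] sd 0.01 J7 0.0043 sd 0.0297
t 31.35 tcp [ 0.5521 -0.1341  0.082 ] yawy -22.7 q7 0.41 F [4.68 2.08 5.9 ] M [ 0.293 -0.813 -0.027] w 11.6 g 24.1
```

```bash
python3 -m crank '[[[0.6,0.6,0,0,0,4,5],[0.6,0.6,0,0,0,8,5],[0.6,0.6,0,0,0,11,5],[0.6,0.6,0,0,0,13,5],[0.6,0.6,0,0,0,14,5]]]' >/dev/null; python3 c.py; python3 -m crank '[[[0,0,0,0,0,4,5],[0,0,0,0,0,8,5],[0,0,0,0,0,11,5],[0,0,0,0,0,13,5],[0,0,0,0,0,14,5]]]' >/dev/null; python3 c.py
```

```text
avgF [2.63 0.93 7.17] M [ 0.212 -0.465 -0.037] sd 0.024 J7 0.0041 sd 0.03
t 32.15 tcp [ 0.5521 -0.1341  0.082 ] yawy -36.8 q7 0.23 F [3.14 1.76 6.63] M [ 0.21  -0.405 -0.081] w 11.6 g 24.3
avgF [2.57 1.04 6.89] M [ 0.213 -0.499 -0.033] sd 0.014 J7 0.0033 sd 0.0306
t 32.95 tcp [ 0.5521 -0.1341  0.082 ] yawy -50.8 q7 0.04 F [2.35 0.66 7.16] M [ 0.226 -0.524 -0.025] w 11.7 g 24.3
```

```bash
for i in 1 2; do python3 -m crank '[[[0,0,0,0,0,3,5],[0,0,0,0,0,6,5],[0,0,0,0,0,8,5],[0,0,0,0,0,9.5,5],[0,0,0,0,0,10.5,5]]]' >/dev/null; python3 -m crank '[[[0,0,0,0,0,0.4,5],[0,0,0,0,0,0.8,5],[0,0,0,0,0,1.1,5],[0,0,0,0,0,1.3,5],[0,0,0,0,0,1.5,5]]]' >/dev/null; python3 c.py; done
```

```text
avgF [3.11 0.7  6.89] M [ 0.247 -0.527  0.001] sd 0.031 J7 -0.0046 sd 0.0083
t 34.25 tcp [ 0.5521 -0.1341  0.082 ] yawy -62.8 q7 -0.12 F [3.25 0.65 6.05] M [ 0.26  -0.474 -0.038] w 11.5 g 24.2
avgF [3.73 0.79 6.71] M [ 0.263 -0.503 -0.004] sd 0.028 J7 -0.0045 sd 0.0083
t 35.55 tcp [ 0.5521 -0.1341  0.082 ] yawy -74.8 q7 -0.29 F [3.88 1.65 7.01] M [ 0.305 -0.49  -0.055] w 11.7 g 24.2
```

```bash
sed -i 's/avg(6)/avg(4)/' c.py; for i in 1 2; do python3 -m crank '[[[0,0,0,0,0,3,5],[0,0,0,0,0,6,5],[0,0,0,0,0,8,5],[0,0,0,0,0,9.5,5],[0,0,0,0,0,10.5,5]]]' >/dev/null; python3 -m crank '[[[0,0,0,0,0,0.4,5],[0,0,0,0,0,0.8,5],[0,0,0,0,0,1.1,5],[0,0,0,0,0,1.3,5],[0,0,0,0,0,1.5,5]]]' >/dev/null; python3 c.py; done
```

```text
avgF [3.13 1.07 6.08] M [ 0.24  -0.555  0.008] sd 0.014 J7 -0.0075 sd 0.0088
t 36.75 tcp [ 0.5521 -0.1341  0.082 ] yawy -86.8 q7 -0.46 F [3.5  0.9  6.12] M [ 0.29  -0.584 -0.012] w 11.4 g 24.2
avgF [3.1  0.6  6.75] M [ 0.24  -0.55  -0.002] sd 0.015 J7 -0.0079 sd 0.0088
t 37.95 tcp [ 0.5521 -0.1341  0.082 ] yawy -98.8 q7 -0.63 F [3.29 0.14 7.06] M [ 0.158 -0.493 -0.006] w 11.4 g 24.2
```

```bash
for i in 1 2; do python3 -m crank '[[[0,0,0,0,0,3,5],[0,0,0,0,0,6,5],[0,0,0,0,0,8,5],[0,0,0,0,0,9.5,5],[0,0,0,0,0,10.5,5]]]' >/dev/null; python3 -m crank '[[[0,0,0,0,0,0.4,5],[0,0,0,0,0,0.8,5],[0,0,0,0,0,1.1,5],[0,0,0,0,0,1.3,5],[0,0,0,0,0,1.5,5]]]' >/dev/null; python3 c.py; done
```

```text
avgF [2.96 0.87 6.56] M [ 0.218 -0.587  0.012] sd 0.03 J7 -0.0078 sd 0.009
t 39.15 tcp [ 0.5521 -0.134   0.082 ] yawy -110.8 q7 -0.81 F [2.87 0.93 6.54] M [ 0.278 -0.595 -0.015] w 11.7 g 24.2
avgF [3.19 0.74 6.32] M [ 0.251 -0.583 -0.004] sd 0.035 J7 -0.0313 sd 0.0097
t 40.35 tcp [ 0.5522 -0.134   0.082 ] yawy -122.8 q7 -1.0 F [2.58 1.27 6.13] M [ 0.253 -0.568 -0.006] w 11.2 g 24.2
```

Joint-7 torque has started to rise, which means touch. Smaller steps from here.

```bash
python3 -m crank '[[[0,0,0,0,0,2,5],[0,0,0,0,0,3.5,5],[0,0,0,0,0,4.5,5],[0,0,0,0,0,5.2,5],[0,0,0,0,0,5.5,5]]]' >/dev/null; python3 -m crank '[[[0,0,0,0,0,0.4,5],[0,0,0,0,0,0.8,5],[0,0,0,0,0,1.1,5],[0,0,0,0,0,1.3,5],[0,0,0,0,0,1.5,5]]]' >/dev/null; python3 c.py
```

```text
avgF [3.34 0.65 6.15] M [ 0.227 -0.588  0.038] sd 0.016 J7 -0.0592 sd 0.0098
t 41.55 tcp [ 0.5522 -0.134   0.0821] yawy -129.8 q7 -1.11 F [3.82 0.85 6.5 ] M [ 0.212 -0.583  0.043] w 11.5 g 24.2
```

```bash
python3 -m crank '[[[0,0,0,0,0,2,5],[0,0,0,0,0,3.5,5],[0,0,0,0,0,4.5,5],[0,0,0,0,0,5.2,5],[0,0,0,0,0,5.5,5]]]' >/dev/null; python3 -m crank '[[[0,0,0,0,0,0.4,5],[0,0,0,0,0,0.8,5],[0,0,0,0,0,1.1,5],[0,0,0,0,0,1.3,5],[0,0,0,0,0,1.5,5]]]' >/dev/null; python3 c.py
```

```text
avgF [2.91 0.89 6.59] M [ 0.224 -0.579  0.065] sd 0.003 J7 -0.0872 sd 0.0097
t 42.75 tcp [ 0.5522 -0.134   0.0821] yawy -136.8 q7 -1.23 F [ 2.92 -0.23  6.72] M [ 0.227 -0.599  0.066] w 11.9 g 24.2
```

Right is at a good load and slightly toward the high side on moment, so I'll ease it back 4° and release. Left sits at a comparable level.

```bash
python3 -m crank '[[[0,0,0,0,0,-1,5],[0,0,0,0,0,-2,5],[0,0,0,0,0,-3,5],[0,0,0,0,0,-3.7,5],[0,0,0,0,0,-4,5]]]' >/dev/null; python3 c.py; python3 -m crank '[[[0,0,0,0,0,0,8],[0,0,0,0,0,0,13],[0,0,0,0,0,0,20],[0,0,0,0,0,0,30],[0,0,0,0,0,0,40]]]'; python3 -m crank '[[[0,0,0,0,0,0,45],[0,0,-10,0,0,0,50],[0,0,-35,0,0,0,60],[0,0,-70,0,0,0,60],[0,0,-100,0,0,0,60]]]' >/dev/null
python3 - <<'E'
from h import *
st(); p=ctrl.read_camera('wrist'); cv2.imwrite('pics/w6.png',p['image'])
for n,z in [('handle_right',.091),('screw_right',.054),('vial',.054)]:
    for q in ctrl.mark_of(p,n)[:1]: print(n,np.round(q['location'],1),round(q['p'],2),np.round(atz(p,q['location'],z),4))
E
```

```text
avgF [3.24 0.81 6.5 ] M [ 0.261 -0.608 -0.047] sd 0.013 J7 0.0665 sd 0.0157
t 43.45 tcp [ 0.5521 -0.134   0.082 ] yawy -132.8 q7 -1.17 F [3.01 0.99 6.78] M [ 0.275 -0.615 -0.036] w 11.2 g 24.2
t: 43.95
eef_pos: [0.5506, -0.1338, 0.0808]
eef_rot: [0.0, 0.931, -0.365, -0.001]
contact_force: [0.5, -0.4, -0.6]
gripper_width: 0.0398
gripper_force: 0.0
t 44.45 tcp [ 0.5512 -0.1343  0.1833] yawy -132.8 q7 -1.29 F [ 0.76 -0.07  0.52] M [-0.002 -0.046 -0.012] w 60.2 g 0.0
handle_right [311.2 238.3] 0.71 [ 0.555  -0.1335  0.091 ]
screw_right [312.1 228.1] 0.58 [ 0.5519 -0.1311  0.054 ]
vial [190.5 309.1] 0.56 [0.5705 0.0026 0.054 ]
```

View pics/w6.png

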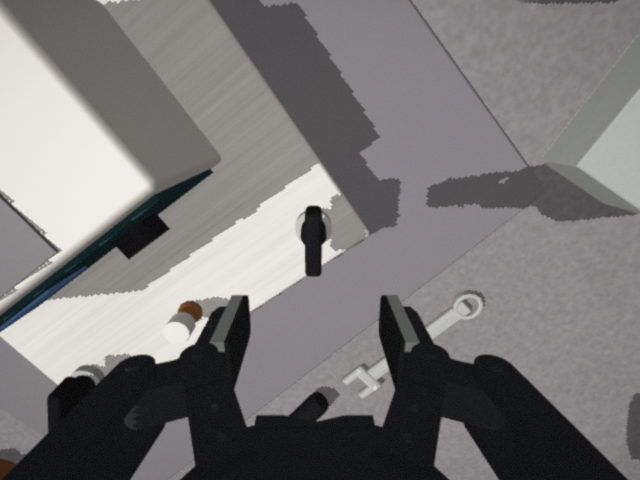

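The right bar at (313,240) is released and aligned, the vial stands at (185,322) and the gripper is clear. Both loads come out near 5 N, so I'm handing in.

```bash
python3 -c "
from h import *
st();print(ctrl.hand_in())"
```

```text
t 44.65 tcp [ 0.5516 -0.1338  0.1821] yawy -132.7 q7 -1.29 F [-0.85 -0.02  0.08] M [0.045 0.041 0.015] w 60.2 g 0.0
the job is handed in; nothing more can be done
None
```

I turned both levelling screws clockwise until their feet took load, let go, and handed the job in at 44.65 s; I estimate about 5 N on each foot from turning moment and angle (left less certain), I backed the left one off after overshooting (moment up to about 0.15 N m) and eased the right back 4°, and I did not check the rocking directly.

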